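Find the hidden catch of a bench meter and spring its battery door

ROBOT

A 6-joint arm with a two-finger parallel gripper is mounted at the origin on the work surface. World frame = base frame: x ahead of the robot, y to its left, z up, the work surface at z = 0. Lengths are in mm, angles in rad, forces in N, time in s.
With the tool pointing down it reaches from about 150 to 775 mm from the base axis. Payload 6.1 kg.
Tool frame: the origin (TCP) lies midway between the tips of the shut fingers; the grasp point (between the pads) lies 19 mm behind it; z points along the fingers, x is the direction in which the jaws open and shut, and the axes are right-handed (so a half turn about z gives the same grasp; the last joint's range is limited). The gripper opens to 85 mm and grips with 20 to 120 N. Pads are 22 mm wide; open, the fingers measure 114 mm over their backs; the gripper's body (76 mm by 85 mm) begins 54 mm behind the grasp point. The pads swing forward as they close: fully open they stand 13 mm farther back than shut.
Start: joints at [1.134, 0.126, -0.04, 1.405, 0, 1.571], TCP at [222.089, 475.694, 231.295] pointing down, gripper open.
Joint ranges: [-2.72, 2.72], [-0.95, 1.95], [-1.27, 1.35], [-1.78, 2.02], [-1.46, 1.47], [-3.14, 3.14]. Speed limits (rad/s): [2.39, 2.39, 3.01, 3.14, 3.14, 3.14].

INTERFACE

Orientations are given as [roll, pitch, yaw] about the fixed x, y, z axes, in that order (R = Rz(yaw) Ry(pitch) Rx(roll)).
In Python, from workcell import r gives the robot as it stands. The module is installed in compiled form; this text tells all that it offers.
- The arm moves only by the tool move_arm, never from a script. Its argument "motion" is a list of rows, each an object with "jaw": the opening, from 0 (shut) to 1 (fully open); "offset": the shift along the tool's x, y, z in cm, a list of three; "rot": the turn, a rotation vector about the tool's x, y, z in degrees, a list of three. A call has exactly 5 rows; each row is the pose to reach, as a shift and turn from the pose commanded when the call began, along the tool's axes at that moment; what a row does not reach only later rows make up. A row lasts 1/8 s, in which the tool goes at most 62.5 mm and 10.7 degrees, less where a joint would pass 70% of its speed; a pose out of reach is approached as far as the arm can. A call with a gripper value outside its range is refused whole. The fingers move at their own pace and stop on an object; the grip force is fixed at half the most. Time passes only in rows, so rows that repeat a pose let the fingers close, or fill a call up. It gives the time, the measured TCP pose, the force and the opening at its end, in the units of the state.
- r.get_state(): the state, without advancing time (a new reading comes with each control period).
- r.read_camera(name): name is "scene" or "top" or "wrist"; returns a dict with "img" (420x560x3 uint8, blue, green, red), "range_z" (420x560 float32, mm along the optical axis (not along the pixel's ray), 0 where there is no reading), "K" (3x3 intrinsics, pixels), "T" (4x4, takes a point from camera to world coordinates); the wrist camera has in their place "mount" (4x4, takes a point from camera to tool coordinates, whose origin is the TCP and whose axes are the tool frame's). Camera axes: x right, y down, z forward; pixel columns grow to the right and rows downward; lengths in mm; the calibration is good to about 2 mm. A picture is of the moment at which its call begins: read the wrist's pose just before it.
- r.job_done(): hands the job in, once; it reports no verdict.
The state is a dict: "time": time; "joints": joint angles; "dq": joint speeds; "tau": joint torques, N m; "tcp_pos": TCP position; "tcp_rot": TCP orientation; "wrist_force": force on the tool from outside, world axes, zero at the start; "torque": the same for the moment, N m; "gripper_width": opening from 0.0 (shut) to 1.0 (fully open).
Only numpy, scipy, OpenCV 4.12 (cv2) and the standard library are available. Lean on these libraries where they do the work, as an engineer would, in place of code of your own. Each camera call takes 0.05 s, during which the arm holds its last target. There are 200 camera calls.

TASK

One of the five flat metal plates in the row on the bench meter's top is the hidden push-button of its battery door; the other four are blank and solid. Feel along the row with the closed fingertips, without leaning hard on it, press the plate that gives until the battery door springs open, then let go and move clear. Nothing is to be gripped: leave the tray, bottle, tin and brush where they are, and leave the door standing open.

Things in the scene. Friction and masses are not known exactly. Their poses are not given: they have to be found in the camera images.
- meter: bench meter, a grey plastic housing fixed to the table, 200 mm (its x) by 300 mm (its y), flat top at z = 70 mm. Origin at the centre of its underside, z up; its x points from the row of plates towards the battery door. The door covers x = 1 to 89, y = -136 to 60 mm; beside it a small flush dark display is let into the top at x = 45, y = 107 mm
- row (a point): centre of the row of five square aluminium plates, at x = -55, y = 0, z = 70 mm of the meter, axes as the meter. Plates are 49 mm wide with 3 mm seams, centred at y = -104, -52, 0, 52, 104 mm along the row. Four are blank and fixed, level with the top (z = 70 mm). The fifth, in any of the five places, is the catch button: same metal and size, its top 2 mm lower at rest
- catch (a joint): how far the catch button is pressed down: 0 at rest (its top 2 mm below the meter's top), 0.006 m fully down (8 mm below). Sprung: begins to move at about 2.5 N, takes about 5 N to go fully down, and comes back up when let go. The door is freed at about 4 mm; press it fully down
- door (a joint): opening angle of the battery door, a grey flap 88 x 196 mm, 6 mm thick, level with the meter's top: about 0 shut, 0.35 rad fully open. Hinged along its far edge (meter x = 90, z = 67 mm); held shut by the catch; when freed it springs up by itself within about half a second and stays up, its near edge then about 30 mm above the meter's top
- door_edge (a point): middle of the battery door's free (near) edge, on its top side; shut it lies at x = 1 mm, y = -38 mm, z = 70 mm of the meter
- tray: open clear plastic tray, loose, 170 x 120 x 55 mm, origin under its centre; beside the meter on its -y side; leave it alone
- bottle: amber bottle, loose, upright, 62 mm across, 150 mm tall, origin under its centre; beside the meter on its +y side; leave it alone
- tin: flat aluminium tool tin, loose, 75 x 110 x 24 mm, origin under its centre; beside the meter on its +y side; leave it alone
- brush: brush, loose, 170 mm long, lying on the table along the meter's plate side, between meter and robot, less than 30 mm high; its length is along its x axis; leave it alone

How it is judged:
By the outcome, as a careful person would: the job done as asked, in the order asked, and still so for the second after the job is handed in, with the robot touching nothing.
It also fails if it takes over 45 s, if anything falls off the work surface, if the arm or the gripper's body presses on something with over 40 N, if the wrist force passes 120 N, or if a joint passes its speed limit or range.

## Working session

There is one attempt and no reset: what is moved stays moved. The work goes in short steps, Python scripts to look and compute and a tool call to move; the robot and the scene stay as the last step left them, time stands still between calls to the robot, and variables do not carry over. Pictures are saved under pics/ and viewed, about 8 in all and at most 12, crops included, and the job is handed in when it is done.

Besides the shell and the picture viewer there is one more tool, called after ">>>" as a command line: name --argument value ..., lists and objects as JSON in quotes. move_arm: Moves the arm, as the interface text tells. Its arguments: {"type":"object","properties":{"motion":{"type":"array","items":{"type":"object","properties":{"jaw":{"type":"number"},"offset":{"type":"array","items":{"type":"number"}},"rot":{"type":"array","items":{"type":"number"}}}}}},"required":["motion"]}

```bash
mkdir -p pics; python3 - <<'E'
from workcell import r
import cv2,numpy as np
s=r.get_state(); print(s)
for n in("top","scene"):
    c=r.read_camera(n); cv2.imwrite(f"pics/{n}0.png",c["img"]); np.savez(f"{n}0.npz",**c)
    print(n,c["K"].tolist(),c["T"].round(3).tolist())
E
```

```text
{'time': 0.0, 'joints': array([ 1.13400028e+00,  1.26368997e-01, -4.06147819e-02,  1.40542178e+00,
        1.32131125e-05,  1.57078515e+00]), 'dq': array([0.0005068 , 0.00101981, 0.00135831, 0.00184816, 0.00027138,
       0.00070182]), 'tau': array([ 3.04277448e-03, -4.35913432e+01,  3.52925670e+01,  1.73982658e-02,
        8.60396085e-05, -1.64167101e-06]), 'tcp_pos': array([221.91325837, 475.32813905, 230.53115796]), 'tcp_rot': array([-3.14157942e+00,  1.60923374e-03,  1.13401146e+00]), 'wrist_force': array([ 0.4275633 , -0.49571199,  0.09791903]), 'torque': array([ 0.03212112, -0.0206874 , -0.00471206]), 'gripper_width': 1.0004375923759639}
top [[453.46354095115714, 0.0, 278.40736324539444], [0.0, 453.46354095115714, 216.63490923648928], [0.0, 0.0, 1.0]] [[-0.03, -0.994, 0.109, 458.737], [-1.0, 0.03, 0.004, 18.062], [-0.007, -0.109, -0.994, 1148.592], [0.0, 0.0, 0.0, 1.0]]
scene [[490.24731395457565, 0.0, 282.5450815815185], [0.0, 490.24731395457565, 208.49483657561333], [0.0, 0.0, 1.0]] [[0.081, 0.852, -0.517, 1084.315], [0.997, -0.071, 0.039, -5.927], [-0.003, -0.518, -0.855, 897.764], [0.0, 0.0, 0.0, 1.0]]
```

View pics/top0.png

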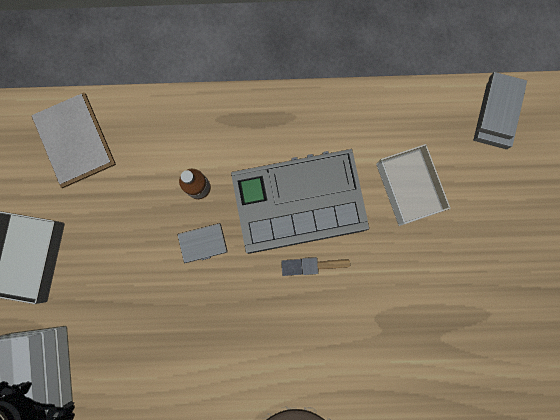

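View pics/scene0.png

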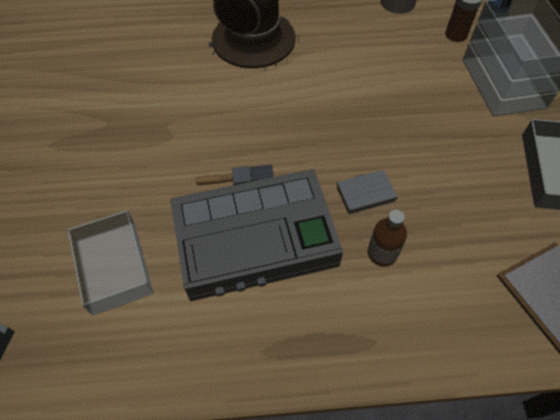

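```bash
cat > h.py <<'E'
import numpy as np
def ray(c,uv,z):
    K,T=c["K"],c["T"]; d=T[:3,:3]@np.linalg.solve(K,[uv[0],uv[1],1]); o=T[:3,3]
    return o+d*(z-o[2])/d[2]
def proj(c,p):
    q=np.linalg.inv(c["T"])@np.append(p,1); q=c["K"]@q[:3]; return q[:2]/q[2]
E
python3 - <<'E'
import cv2,numpy as np
from h import *
c=dict(np.load("top0.npz")); s=dict(np.load("scene0.npz"))
a=c["img"][140:265,225:375]; a=cv2.resize(a,None,fx=5,fy=4.6,interpolation=cv2.INTER_CUBIC)
a=cv2.resize(c["img"][145:260,225:375],None,fx=5,fy=5,interpolation=cv2.INTER_CUBIC); cv2.imwrite("pics/topc.png",a)
g=s["img"][165:300,160:350]; cv2.imwrite("pics/scc.png",cv2.convertScaleAbs(cv2.resize(g,None,fx=4.2,fy=4.2,interpolation=cv2.INTER_CUBIC),alpha=1.6))
# world height from depth in top view
v,u=np.mgrid[145:260,225:375]; z=c["range_z"][145:260,225:375]
P=np.stack([(u-c["K"][0,2])/c["K"][0,0]*z,(v-c["K"][1,2])/c["K"][1,1]*z,z],-1)@c["T"][:3,:3].T+c["T"][:3,3]
m=(np.abs(P[...,2]-70)<12).astype(np.uint8); m=cv2.morphologyEx(m,cv2.MORPH_OPEN,np.ones((5,5)))
cn=max(cv2.findContours(m,0,2)[0],key=cv2.contourArea)
pts=P[cn[:,0,1],cn[:,0,0],:2].astype(np.float32)
print(cv2.minAreaRect(pts), np.median(P[m>0][:,2]),P[m>0][:,2].std())
E
```

```text
((616.287841796875, -29.157012939453125), (200.77162170410156, 300.41729736328125), 9.342565536499023) 70.04439959166041 2.2946202918400047
```

View pics/topc.png

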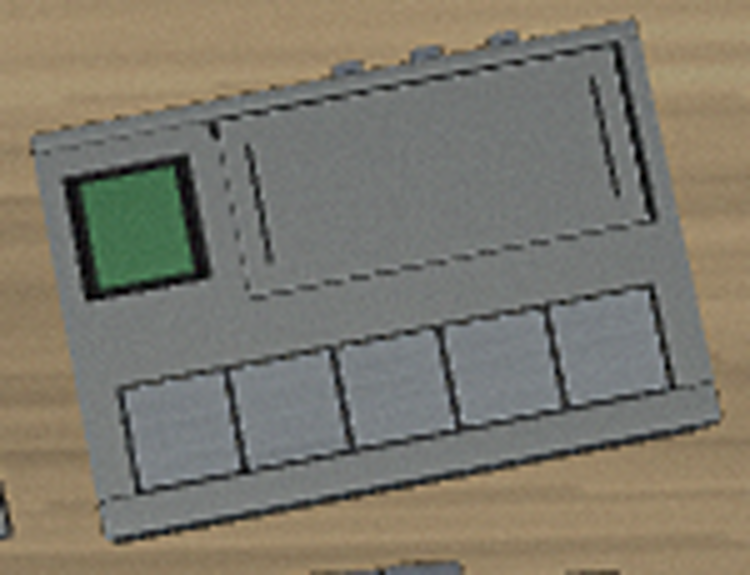

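View pics/scc.png

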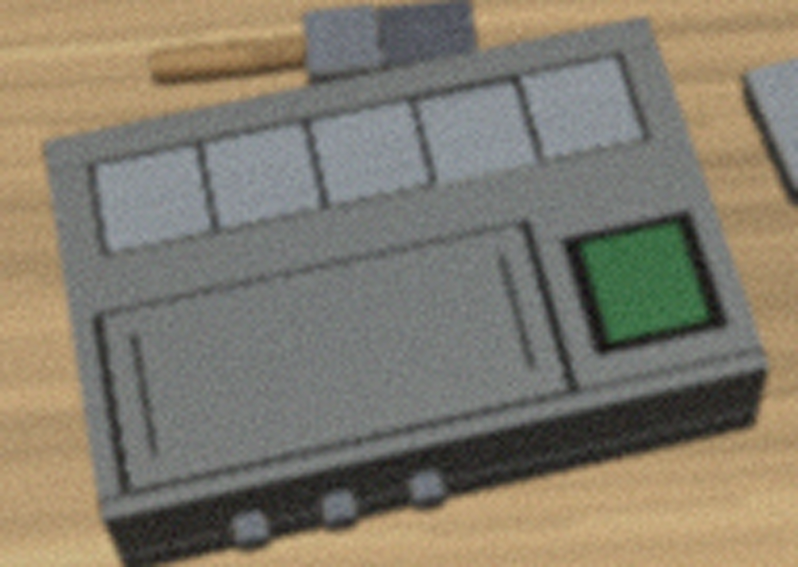

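```bash
cat >> h.py <<'E'
from scipy.spatial.transform import Rotation as Rn
C=np.array([616.3,-29.2,0]); YAW=np.radians(9.34); M=Rn.from_euler('z',YAW).as_matrix()
def m2w(p): return C+M@np.array(p,float)
E
python3 - <<'E'
from h import *; import cv2
for n in("top","scene"):
    c=dict(np.load(n+"0.npz"))
    g=c["img"].copy()
    z=c["range_z"]; v,u=np.mgrid[:420,:560]
    H=(np.stack([(u-c["K"][0,2])/c["K"][0,0]*z,(v-c["K"][1,2])/c["K"][1,1]*z,z],-1)@c["T"][:3,:3].T+c["T"][:3,3])[...,2]
    for y in(-104,-52,0,52,104):
        q=np.array([proj(c,m2w([-55+a,y+b,70])) for a,b in((-18,-18),(-18,18),(18,18),(18,-18))])
        mk=np.zeros((420,560),np.uint8); cv2.fillPoly(mk,[q.round().astype(int)],1)
        print(n,y,H[mk>0].mean().round(2),(H[mk>0].std()/mk.sum()**.5).round(2), c["img"][mk>0].mean().round(1), q.mean(0).round(1))
R=Rn.from_euler('xyz',[np.pi,0,1.134]).as_matrix()
for y in(-104,104): 
    t=m2w([-55,y,0])+[0,0,100]; print(t, R.T@(t-[222.089,475.694,231.295])/10)
E
```

```text
top -104 69.99 0.13 126.5 [346.5 213.7]
top -52 74.23 4.06 126.6 [325.2 217.8]
top 0 69.93 0.12 126.8 [303.8 222. ]
top 52 68.0 0.13 126.8 [282.5 226.2]
top 104 70.13 0.12 126.6 [261.1 230.3]
scene -104 75.46 3.69 91.0 [194.7 212.5]
scene -52 70.23 0.09 90.9 [220.8 207. ]
scene 0 73.05 2.67 91.0 [246.6 201.6]
scene 52 71.09 2.67 91.3 [272.  196.3]
scene 104 73.37 2.85 91.1 [297. 191.]
[ 578.90759861 -140.74733667  100.        ] [-40.7616543   58.40960432  13.1295    ]
[545.15070933  64.49513561 100.        ] [-23.59244328  46.66830146  13.1295    ]
```

>>> move_arm --motion '[{"jaw":0,"offset":[-2.6,5.2,0],"rot":[0,0,10]},{"jaw":0,"offset":[-5.2,10.4,0],"rot":[0,0,20]},{"jaw":0,"offset":[-7.9,15.6,0],"rot":[0,0,30]},{"jaw":0,"offset":[-10.5,20.8,0],"rot":[0,0,40]},{"jaw":0,"offset":[-13.1,26,0],"rot":[0,0,50]}]'

```text
time: 0.72
tcp_pos: [403.0, 245.3, 231.1]
tcp_rot: [-3.142, 0.0, 0.256]
wrist_force: [1.5, 0.8, 0.6]
gripper_width: -0.0
```

```bash
cat > st.py <<'E'
from workcell import r
from h import *
import sys
s=r.get_state(); p=s["tcp_pos"]; R=Rn.from_euler('xyz',s["tcp_rot"]).as_matrix()
print("t",round(s["time"],2),"meter",(M.T@(p-C)).round(2),"rot",s["tcp_rot"].round(4),"F",s["wrist_force"].round(2),"jaw",round(s["gripper_width"],3))
t=m2w([-55,float(sys.argv[1]),float(sys.argv[2])]); print("off cm",(R.T@(t-p)/10).round(2),"yaw err deg",np.degrees(s["tcp_rot"][2]-YAW).round(2))
E
python3 st.py 104 90
```

```text
t 0.72 meter [-165.91  305.53  231.1 ] rot [-3.1416e+00  1.0000e-04  2.5580e-01] F [1.48 0.84 0.6 ] jaw -0.0
off cm [ 9.18 21.09 14.11] yaw err deg 5.32
```

>>> move_arm --motion '[{"jaw":0,"offset":[2.3,5.3,0],"rot":[0,0,5.6]},{"jaw":0,"offset":[4.6,10.6,0],"rot":[0,0,5.6]},{"jaw":0,"offset":[6.9,15.9,3],"rot":[0,0,5.6]},{"jaw":0,"offset":[9.2,21.2,7],"rot":[0,0,5.6]},{"jaw":0,"offset":[9.2,21.2,12],"rot":[0,0,5.6]}]'

```text
time: 1.35
tcp_pos: [548.6, 63.5, 110.8]
tcp_rot: [3.141, -0.003, 0.16]
wrist_force: [0.9, 0.1, -0.5]
gripper_width: 0.002
```

```bash
python3 st.py 104 75
```

```text
t 1.35 meter [-51.78 102.42 110.82] rot [ 3.141  -0.0032  0.1597] F [ 0.87  0.08 -0.49] jaw 0.002
off cm [-0.33 -0.16  3.58] yaw err deg -0.19
```

>>> move_arm --motion '[{"jaw":0,"offset":[-0.2,-0.1,1.8],"rot":[0,0,0]},{"jaw":0,"offset":[-0.2,-0.1,3.0],"rot":[0,0,0]},{"jaw":0,"offset":[-0.2,-0.1,3.5],"rot":[0,0,0]},{"jaw":0,"offset":[-0.2,-0.1,3.5],"rot":[0,0,0]},{"jaw":0,"offset":[-0.2,-0.1,3.5],"rot":[0,0,0]}]'

```text
time: 1.98
tcp_pos: [544.4, 66.9, 77.4]
tcp_rot: [3.142, -0.002, 0.164]
wrist_force: [-0.2, -0.9, 0.2]
gripper_width: 0.0
```

```bash
python3 st.py 104 71
```

```text
t 1.98 meter [-55.33 106.5   77.36] rot [ 3.1415e+00 -1.8000e-03  1.6400e-01] F [-0.2  -0.93  0.23] jaw 0.0
off cm [0.03 0.25 0.64] yaw err deg 0.05
```

>>> move_arm --motion '[{"jaw":0,"offset":[0,0.2,0.2],"rot":[0,0,0]},{"jaw":0,"offset":[0,0.2,0.3],"rot":[0,0,0]},{"jaw":0,"offset":[0,0.2,0.4],"rot":[0,0,0]},{"jaw":0,"offset":[0,0.2,0.5],"rot":[0,0,0]},{"jaw":0,"offset":[0,0.2,0.5],"rot":[0,0,0]}]'

```text
time: 2.6
tcp_pos: [544.0, 64.6, 71.2]
tcp_rot: [-3.142, 0.0, 0.164]
wrist_force: [-0.1, -0.2, 0.2]
gripper_width: -0.003
```

>>> move_arm --motion '[{"jaw":0,"offset":[0,0,0.05],"rot":[0,0,0]},{"jaw":0,"offset":[0,0,0.1],"rot":[0,0,0]},{"jaw":0,"offset":[0,0,0.1],"rot":[0,0,0]},{"jaw":0,"offset":[0,0,0.1],"rot":[0,0,0]},{"jaw":0,"offset":[0,0,0.1],"rot":[0,0,0]}]'

```text
time: 3.22
tcp_pos: [544.1, 64.7, 70.3]
tcp_rot: [-3.142, -0.0, 0.164]
wrist_force: [0.0, -0.2, 0.1]
gripper_width: 0.0
```

>>> move_arm --motion '[{"jaw":0,"offset":[0,0,0.05],"rot":[0,0,0]},{"jaw":0,"offset":[0,0,0.05],"rot":[0,0,0]},{"jaw":0,"offset":[0,0,0.05],"rot":[0,0,0]},{"jaw":0,"offset":[0,0,0.05],"rot":[0,0,0]},{"jaw":0,"offset":[0,0,0.05],"rot":[0,0,0]}]'

```text
time: 3.85
tcp_pos: [544.2, 64.7, 70.1]
tcp_rot: [3.142, -0.0, 0.164]
wrist_force: [-1.2, 0.5, 6.7]
gripper_width: -0.001
```

>>> move_arm --motion '[{"jaw":0,"offset":[0,0,0.05],"rot":[0,0,0]},{"jaw":0,"offset":[0,0,0.05],"rot":[0,0,0]},{"jaw":0,"offset":[0,0,0.05],"rot":[0,0,0]},{"jaw":0,"offset":[0,0,0.05],"rot":[0,0,0]},{"jaw":0,"offset":[0,0,0.05],"rot":[0,0,0]}]'

```text
time: 4.47
tcp_pos: [544.2, 64.7, 70.0]
tcp_rot: [3.142, -0.001, 0.164]
wrist_force: [-2.5, 0.4, 8.8]
gripper_width: -0.001
```

+104 mm is solid: about 9 N at z = 70.0. Next plate is +52 mm.

>>> move_arm --motion '[{"jaw":0,"offset":[0,0,-0.6],"rot":[0,0,0]},{"jaw":0,"offset":[0,2.6,-0.6],"rot":[0,0,0]},{"jaw":0,"offset":[0,5.2,-0.6],"rot":[0,0,0]},{"jaw":0,"offset":[0,5.2,-0.6],"rot":[0,0,0]},{"jaw":0,"offset":[0,5.2,-0.3],"rot":[0,0,0]}]'

```text
time: 5.1
tcp_pos: [552.6, 13.7, 72.2]
tcp_rot: [-3.141, -0.0, 0.163]
wrist_force: [0.6, 0.1, -0.6]
gripper_width: -0.002
```

>>> move_arm --motion '[{"jaw":0,"offset":[0,0,0.1],"rot":[0,0,0]},{"jaw":0,"offset":[0,0,0.2],"rot":[0,0,0]},{"jaw":0,"offset":[0,0,0.3],"rot":[0,0,0]},{"jaw":0,"offset":[0,0,0.3],"rot":[0,0,0]},{"jaw":0,"offset":[0,0,0.3],"rot":[0,0,0]}]'

```text
time: 5.72
tcp_pos: [552.6, 13.4, 69.4]
tcp_rot: [3.142, -0.0, 0.164]
wrist_force: [-0.3, 0.3, 0.1]
gripper_width: 0.001
```

```bash
python3 st.py 52 68
```

```text
t 5.72 meter [-55.93  52.38  69.37] rot [ 3.1416e+00 -1.0000e-04  1.6370e-01] F [-0.31  0.33  0.13] jaw 0.001
off cm [0.09 0.04 0.14] yaw err deg 0.04
```

No contact at 69.4, so this plate sits lower. Next I test whether it gives.

>>> move_arm --motion '[{"jaw":0,"offset":[0,0,0.05],"rot":[0,0,0]},{"jaw":0,"offset":[0,0,0.1],"rot":[0,0,0]},{"jaw":0,"offset":[0,0,0.15],"rot":[0,0,0]},{"jaw":0,"offset":[0,0,0.2],"rot":[0,0,0]},{"jaw":0,"offset":[0,0,0.2],"rot":[0,0,0]}]'

```text
time: 6.35
tcp_pos: [552.6, 13.3, 67.6]
tcp_rot: [3.141, -0.0, 0.164]
wrist_force: [-1.9, 0.0, 4.5]
gripper_width: -0.001
```

>>> move_arm --motion '[{"jaw":0,"offset":[0,0,0.05],"rot":[0,0,0]},{"jaw":0,"offset":[0,0,0.1],"rot":[0,0,0]},{"jaw":0,"offset":[0,0,0.15],"rot":[0,0,0]},{"jaw":0,"offset":[0,0,0.15],"rot":[0,0,0]},{"jaw":0,"offset":[0,0,0.15],"rot":[0,0,0]}]'

```text
time: 6.98
tcp_pos: [552.6, 13.3, 65.8]
tcp_rot: [3.142, -0.0, 0.164]
wrist_force: [-1.8, -0.3, 4.5]
gripper_width: -0.003
```

It gives (4.5 N while sinking 1.8 mm). Pressing to full depth, z ≈ 62.

>>> move_arm --motion '[{"jaw":0,"offset":[0,0,0.1],"rot":[0,0,0]},{"jaw":0,"offset":[0,0,0.2],"rot":[0,0,0]},{"jaw":0,"offset":[0,0,0.3],"rot":[0,0,0]},{"jaw":0,"offset":[0,0,0.36],"rot":[0,0,0]},{"jaw":0,"offset":[0,0,0.36],"rot":[0,0,0]}]'

```text
time: 7.6
tcp_pos: [552.6, 13.3, 62.2]
tcp_rot: [3.142, -0.0, 0.164]
wrist_force: [-1.0, -0.2, 3.9]
gripper_width: 0.003
```

>>> move_arm --motion '[{"jaw":0,"offset":[0,0,0.05],"rot":[0,0,0]},{"jaw":0,"offset":[0,0,0.05],"rot":[0,0,0]},{"jaw":0,"offset":[0,0,0.05],"rot":[0,0,0]},{"jaw":0,"offset":[0,0,0.05],"rot":[0,0,0]},{"jaw":0,"offset":[0,0,0.05],"rot":[0,0,0]}]'

```text
time: 8.22
tcp_pos: [552.6, 13.3, 62.1]
tcp_rot: [3.142, -0.0, 0.164]
wrist_force: [-1.4, -0.6, 6.3]
gripper_width: -0.0
```

```bash
python3 st.py 52 62; python3 - <<'E'
from workcell import r
import cv2
cv2.imwrite("pics/s1.png",r.read_camera("scene")["img"][100:320,130:430].repeat(2,0).repeat(2,1))
E
```

```text
t 8.22 meter [-55.95  52.32  62.06] rot [ 3.1415e+00 -3.0000e-04  1.6360e-01] F [-1.39 -0.57  6.28] jaw -0.0
off cm [0.09 0.03 0.01] yaw err deg 0.03
```

View pics/s1.png

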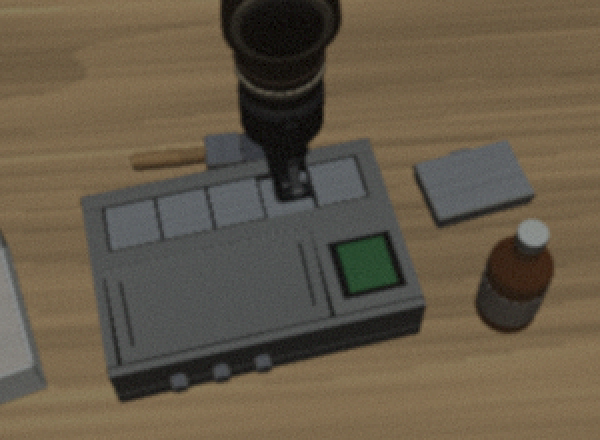

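The picture shows the fingers on the second plate from the right, crop (290,190). The door's state (200,290) is unclear, so I measure its height from range.

```bash
cat > door.py <<'E'
from workcell import r
from h import *
import sys,cv2
for n in sys.argv[1:]:
    c=r.read_camera(n); cv2.imwrite(f"pics/d_{n}_{r.get_state()['time']:.2f}.png",c["img"][100:320,130:430].repeat(2,0).repeat(2,1))
    z=c["range_z"]; v,u=np.mgrid[:420,:560]
    P=np.stack([(u-c["K"][0,2])/c["K"][0,0]*z,(v-c["K"][1,2])/c["K"][1,1]*z,z],-1)@c["T"][:3,:3].T+c["T"][:3,3]
    Q=(P-C)@M
    for a in(5,25,45,65,85):
        k=(abs(Q[...,0]-a)<6)&(abs(Q[...,1]+38)<80)&(Q[...,2]>40)&(Q[...,2]<130)
        print(n,a,np.median(Q[k][:,2]).round(1),k.sum())
E
python3 door.py scene top
```

```text
scene 5 99.4 241
scene 25 93.8 591
scene 45 86.3 595
scene 65 79.2 599
scene 85 71.8 569
top 5 97.3 98
top 25 93.9 107
top 45 86.6 120
top 65 79.6 116
top 85 72.0 252
```

The door is fully open, with its edge about 30 mm above the top. Letting go straight up.

>>> move_arm --motion '[{"jaw":0,"offset":[0,0,-0.5],"rot":[0,0,0]},{"jaw":0,"offset":[0,0,-2],"rot":[0,0,0]},{"jaw":0,"offset":[0,0,-6],"rot":[0,0,0]},{"jaw":0,"offset":[0,0,-11],"rot":[0,0,0]},{"jaw":0,"offset":[-3,0,-15],"rot":[0,0,0]}]'

```text
time: 9.0
tcp_pos: [523.9, 8.7, 213.8]
tcp_rot: [-3.142, -0.001, 0.164]
wrist_force: [0.8, 1.1, 0.9]
gripper_width: -0.002
```

>>> move_arm --motion '[{"jaw":0,"offset":[-5,0,-1],"rot":[0,0,0]},{"jaw":0,"offset":[-9,0,-1],"rot":[0,0,0]},{"jaw":0,"offset":[-12,0,-1],"rot":[0,0,0]},{"jaw":0,"offset":[-12,0,-1],"rot":[0,0,0]},{"jaw":0,"offset":[-12,0,-1],"rot":[0,0,0]}]'

```text
time: 9.62
tcp_pos: [405.1, -11.0, 222.2]
tcp_rot: [3.142, -0.001, 0.164]
wrist_force: [0.1, 0.5, 0.4]
gripper_width: 0.001
```

```bash
python3 st.py 52 70; python3 door.py scene; mv pics/d_scene_9*.png pics/fin.png
```

```text
t 9.62 meter [-205.44   52.23  222.22] rot [ 3.1415e+00 -1.2000e-03  1.6360e-01] F [0.11 0.47 0.41] jaw 0.001
off cm [15.03  0.03 15.24] yaw err deg 0.03
scene 5 99.5 238
scene 25 93.7 593
scene 45 86.5 592
scene 65 79.3 608
scene 85 71.8 580
```

View pics/fin.png

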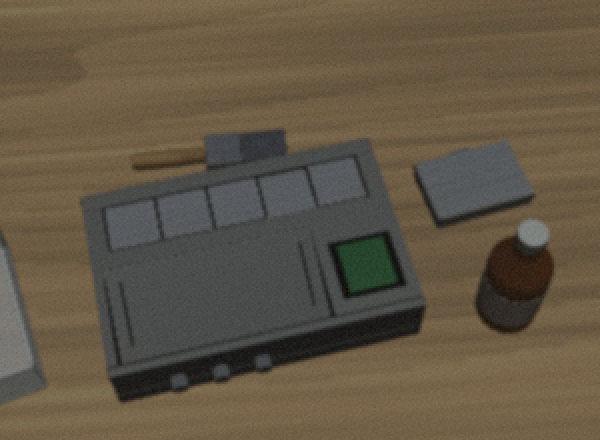

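The arm is clear, and the brush (210,150), tin (475,180), bottle (515,280) and tray are where they were. The door stays up by range.

```bash
python3 -c "
from workcell import r
print(r.job_done())"
```

```text
the job is handed in; nothing more can be done
None
```

The battery door is open, and I've handed the job in at about 9.7 s with the arm clear of everything.

- **Feeling the row:** I started at the +104 mm end with closed fingertips. That plate was solid, about 9 N at z = 70.0 mm. The next plate, +52 mm, sat lower and gave at about 4.5 N, so it was the button. The top camera's range image had also shown it about 2 mm low. I did not touch the other three plates.
- **Pressing:** I pushed the button fully down, to z = 62.1 mm at about 6 N, then lifted straight up and backed away.
- **Last checks:** After I let go, range readings put the door's near edge about 30 mm above the meter's top, the same as just before release. The wrist force was back near zero. In the picture the brush, tin and bottle looked unmoved, and so did the tray as far as it was in view.
- **Disagreement:** The door is hard to make out as open in the plain pictures. Range readings from both fixed cameras showed it open before I let go; after that only the scene camera was read, and it still showed it open.

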